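# Weight the cheese press and let the ram down

### The job

Start the cheese press: put the three steel weights that stand about on the table into the free places of the press's round weight tray, so that all seven stand upright and flat on its floor, one in the middle and six round it. Only then take the lever by its ball and guide it through the zigzag gate, slot by slot, from the parked end to the end of the last slot nearest the robot, so that the ram is fully down, and let go. Do not knock over or shift the other things on the table.

Things in the scene. Friction and masses are not known exactly. Their poses are not given: they have to be found in the camera images.
- press: bench cheese press, does not move; yaw -0.25 to 0.25 rad. Origin on the table; at yaw 0 its x points away from the robot, y to the robot's left. Base 270 mm (x) by 400 mm (y from -215 to 185). Right half: mould, cross-beam and, above, the weight tray, axis at (0, -100) mm. Left half: lever housing, 160 by 112 mm round (0, 110) mm, 133 mm high, its top a steel gate plate with a zigzag slot for the lever.
- lever_pivot (a point): point about which the lever turns, at (0, 110, 30) mm of the press; axes as the press. Straight above it by 100 mm lies the mid-height of the 6 mm gate plate. There the centre line of the 17 mm wide slot runs, (x, y) in mm from this point in the press's axes: parked leg (40, 26) to (40, -12); then (13, -12); (13, 12); (-13, 12); (-13, -12); last slot ends at (-40, -12), nearest the robot.
- tray_floor (a point): centre of the floor of the round weight tray on the ram, at (0, -100, 170) mm of the press while the ram is up. Flat inside, inner diameter 177 mm, wall 20 mm high, 4 mm thick. Seven weights fill it: one in the middle, six round it, 58 mm from centre to centre, about 2 mm of play between neighbours. A push of 20 N sinks it 1 mm at most. It comes down 24 mm as the lever is drawn through the gate.
- lever_knob (a point): centre of the lever's black ball knob, diameter 36 mm, on a stem 12 mm thick, 200 mm from lever_pivot; 230 mm above the table when upright, about 215 mm at either end. With a = 0.38 - lever_pull and b = lever_side it lies at lever_pivot + 200 mm * (sin a cos b, sin b, cos a cos b) in the press's axes.
- lever_pull (a joint): swing of the lever along the press's x, rad: 0 parked (leaning 0.38 away from the robot), 0.38 upright, 0.76 in the last slot (leaning 0.38 towards the robot). Friction keeps it where it is left; drawing it takes 3 to 15 N at the knob, the less the more weights are on the tray.
- lever_side (a joint): swing of the lever to the side, rad: 0 upright, positive towards the press's +y. About 0.11 in the slots at y = 12 mm, -0.11 in those at y = -12 mm; starts between 0.13 and 0.24 in the parked leg. Takes about 3 N at the knob.
- weight_a: stainless steel weight, upright: cylinder of diameter 56 mm, height 40 mm, foot chamfered 5 mm; above it a neck (diameter 16 mm, z 40 to 59 mm) and a round knob to hold it by (diameter 30 mm, z 59 to 74 mm, the top); 0.72 to 0.88 kg. Origin: centre of its underside, z up its axis, yaw means nothing. All seven are alike. Starts on the tray, in the middle.
- weight_b: stainless steel weight, upright: cylinder of diameter 56 mm, height 40 mm, foot chamfered 5 mm; above it a neck (diameter 16 mm, z 40 to 59 mm) and a round knob to hold it by (diameter 30 mm, z 59 to 74 mm, the top); 0.72 to 0.88 kg. Origin: centre of its underside, z up its axis, yaw means nothing. All seven are alike. Starts on the tray, one of the outer six places.
- weight_c: stainless steel weight, upright: cylinder of diameter 56 mm, height 40 mm, foot chamfered 5 mm; above it a neck (diameter 16 mm, z 40 to 59 mm) and a round knob to hold it by (diameter 30 mm, z 59 to 74 mm, the top); 0.72 to 0.88 kg. Origin: centre of its underside, z up its axis, yaw means nothing. All seven are alike. Starts on the tray, one of the outer six places.
- weight_d: stainless steel weight, upright: cylinder of diameter 56 mm, height 40 mm, foot chamfered 5 mm; above it a neck (diameter 16 mm, z 40 to 59 mm) and a round knob to hold it by (diameter 30 mm, z 59 to 74 mm, the top); 0.72 to 0.88 kg. Origin: centre of its underside, z up its axis, yaw means nothing. All seven are alike. Starts on the tray, one of the outer six places.
- weight_e: stainless steel weight, upright: cylinder of diameter 56 mm, height 40 mm, foot chamfered 5 mm; above it a neck (diameter 16 mm, z 40 to 59 mm) and a round knob to hold it by (diameter 30 mm, z 59 to 74 mm, the top); 0.72 to 0.88 kg. Origin: centre of its underside, z up its axis, yaw means nothing. All seven are alike. Starts on the table, among other things to the left of the press.
- weight_f: stainless steel weight, upright: cylinder of diameter 56 mm, height 40 mm, foot chamfered 5 mm; above it a neck (diameter 16 mm, z 40 to 59 mm) and a round knob to hold it by (diameter 30 mm, z 59 to 74 mm, the top); 0.72 to 0.88 kg. Origin: centre of its underside, z up its axis, yaw means nothing. All seven are alike. Starts on the table, among other things to the left of the press.
- weight_g: stainless steel weight, upright: cylinder of diameter 56 mm, height 40 mm, foot chamfered 5 mm; above it a neck (diameter 16 mm, z 40 to 59 mm) and a round knob to hold it by (diameter 30 mm, z 59 to 74 mm, the top); 0.72 to 0.88 kg. Origin: centre of its underside, z up its axis, yaw means nothing. All seven are alike. Starts on the table, among other things to the left of the press.
- rennet: bystander: amber bottle with a white cap, diameter 54 mm, height 105 mm. Origin: centre of its underside.
- small_mould: bystander: white plastic cup-shaped mould, diameter 66 mm, height 60 mm. Origin: centre of its underside.
- small_cheese: bystander: small pale cheese, diameter 64 mm, height 42 mm. Origin: centre of its underside.
- rind_brush: bystander: wooden brush lying bristles down, 170 by 62 mm, 38 mm high, to the right of the press. Origin: centre of its underside.
Things that resemble listed ones, but are neither listed nor needed, are in the scene too. Leave any pink look-alike of the weight_g alone.

How it is judged:
On the way, in this order (a step that is already met when the one before it is completed fails the run):
1. all seven weights stand flat on the tray while the lever is still at the parked end (horizontal distance between each of weight_a, weight_b, weight_c, weight_d, weight_e, weight_f, weight_g and tray_floor below 0.064 m and z of weight_a in the frame of tray_floor between -0.004 and 0.004 m and angle between each of weight_a, weight_b, weight_c, weight_d, weight_e, weight_f, weight_g's own z axis and vertical below 0.06 rad and linear speed of each of weight_a, weight_b, weight_c, weight_d, weight_e, weight_f, weight_g below 0.03 m/s and z of weight_b in the frame of tray_floor between -0.004 and 0.004 m and z of weight_c in the frame of tray_floor between -0.004 and 0.004 m and z of weight_d in the frame of tray_floor between -0.004 and 0.004 m and z of weight_e in the frame of tray_floor between -0.004 and 0.004 m and z of weight_f in the frame of tray_floor between -0.004 and 0.004 m and z of weight_g in the frame of tray_floor between -0.004 and 0.004 m and value of joint lever_pull below 0.12 rad), for 0.2 s.
2. the lever is at the end of the last slot (value of joint lever_pull above 0.72 rad and value of joint lever_side below -0.05 rad and velocity of joint lever_pull below 0.1 rad/s), for 0.2 s.
At the end, for the whole second after the job is handed in: all seven weights stand at rest on the tray's floor (centres within 64 mm of the tray's centre, within 4 mm of its floor, upright within 0.06 rad) and the lever rests in the last slot (lever_pull over 0.72, lever_side below -0.05) (all of step 2 and horizontal distance between each of weight_a, weight_b, weight_c, weight_d, weight_e, weight_f, weight_g and tray_floor below 0.064 m and z of weight_a in the frame of tray_floor between -0.004 and 0.004 m and angle between each of weight_a, weight_b, weight_c, weight_d, weight_e, weight_f, weight_g's own z axis and vertical below 0.06 rad and linear speed of each of weight_a, weight_b, weight_c, weight_d, weight_e, weight_f, weight_g below 0.03 m/s and z of weight_b in the frame of tray_floor between -0.004 and 0.004 m and z of weight_c in the frame of tray_floor between -0.004 and 0.004 m and z of weight_d in the frame of tray_floor between -0.004 and 0.004 m and z of weight_e in the frame of tray_floor between -0.004 and 0.004 m and z of weight_f in the frame of tray_floor between -0.004 and 0.004 m and z of weight_g in the frame of tray_floor between -0.004 and 0.004 m); the robot touches nothing.
It fails at once if a bystander (bottle, small mould, small cheese, brush) is shifted more than 30 mm (distance of any of rennet, small_mould, small_cheese, rind_brush from where it was at the start of the episode above 0.03 m).
It fails at once if the bottle, the small mould or the small cheese is tipped over (angle between any of rennet, small_mould, small_cheese's own z axis and vertical above 0.5 rad).
It fails at once if the lever is drawn out of the parked leg while a weight still stands on the table (value of joint lever_pull above 0.12 rad and height (world z) of any of weight_a, weight_b, weight_c, weight_d, weight_e, weight_f, weight_g below 0.12 m).
It also fails if it takes over 72 s, if anything falls off the work surface, if the arm or the gripper's body presses on something with over 40 N, if the wrist force passes 120 N, or if a joint passes its speed limit or range.

### The arm

A 6-joint arm with a two-finger parallel gripper is mounted at the origin on the work surface. World frame = base frame: x ahead of the robot, y to its left, z up, the work surface at z = 0. Lengths are in m, angles in rad, forces in N, time in s.
With the tool pointing down it reaches from about 0.375 to 0.925 m from the base axis. Payload 5.7 kg.
Tool frame: the origin (TCP) lies at the very end of the fingers, on their centre line; the grasp point (between the pads) lies 19 mm behind it; z points along the fingers, y is the line along which they close (so a half turn about z gives the same grasp; the last joint's range is limited). The gripper opens to 85 mm and grips with 20 to 120 N. Pads are 22 mm wide; open, the fingers measure 114 mm over their backs; the gripper's body (76 mm by 85 mm) begins 54 mm behind the grasp point. The pads swing forward as they close: fully open they stand 13 mm farther back than shut.
Start: joints at [1.213, 0.359, 1.51, -0, 1.272, -0.115], TCP at [0.144, 0.582, 0.231] pointing down, gripper open.
Joint ranges: [-2.97, 2.97], [-1.01, 2.36], [0.21, 2.38], [-0.96, 4.11], [0.2, 2.71], [-2.98, 2.98]. Speed limits (rad/s): [2.39, 2.39, 3.14, 3.14, 3.14, 3.14].

### API

Orientations are given as a rotation vector (axis times angle).
In Python, from cell import move_to, movel, goto_joints, grip, hold, solve_ik, get_obs, snapshot, camera_params, IKError, sign_off gives the robot as it stands. Calls block until the motion is done:
- move_to(position, orientation): joint-space move of the TCP to a pose.
- movel(position, rotation=None, v=0.15, max_force=None): straight line of the TCP; rotation=None keeps the orientation; v is the mean speed in m/s. With max_force (N) it stops when the force on the tool has changed by that much, and returns True; else False.
- goto_joints(angles): joint-space move.
- grip(opening): opening from 0.0 (shut) to 1.0 (fully open); the grip force is fixed at half the most; returns when the fingers have stopped.
- hold(seconds).
- solve_ik(position, orientation): joint angles nearest the present ones, or None.
- get_obs(): the state.
- snapshot(name): name is "scene" or "top" or "wrist"; returns the picture (400x640x3 uint8, blue, green, red); there is no depth.
- camera_params(name): a dict with "fx", "fy", "cx", "cy" (pixels), "k1" (the pictures are not rectified: a ray, as slopes to the right and down, at radius r is drawn at 1 + k1 r^2 times it, then the intrinsics apply), "rvec" (rotation vector, rad) and "tvec" (3), from world to camera coordinates, as OpenCV has them; the wrist camera has in their place "hand_eye" (4x4, takes a point from camera to tool coordinates, whose origin is the TCP and whose axes are the flange's). Camera axes: x right, y down, z forward; pixel columns grow to the right and rows downward; lengths in m; the calibration is good to about 2 mm. A picture is of the moment at which its call begins: read the wrist's pose just before it. camera_params takes no time and is no camera call.
A pose or a line that the arm cannot do raises IKError and nothing moves.
- sign_off(): hands the job in; it is judged then, once.
The state is a dict: "t": time; "qpos": joint angles; "qvel": joint speeds; "joint_efforts": joint torques, N m; "eef_pos": TCP position; "eef_rot": TCP orientation; "contact_force": force on the tool from outside, world axes, zero at the start; "torque": the same for the moment, N m; "finger_gap": opening from 0.0 (shut) to 1.0 (fully open); "grasp_force": force on a finger pad.
Only numpy, scipy, OpenCV 4.12 (cv2) and the standard library are available. Lean on these libraries where they do the work, as an engineer would, in place of code of your own. Each camera call takes 0.05 s, during which the arm holds its last target. There are 200 camera calls.

## Working session

There is one attempt and no reset: what is moved stays moved. The work goes in short steps, each a Python script; the robot and the scene stay as the last script left them, time stands still between calls to the robot, and variables do not carry over. Pictures are saved under pics/ and viewed, at most 10 in all, crops included, and the job is handed in when it is done.

```bash
ls; mkdir -p pics; python3 - <<'E'
from cell import *
import cv2
print(get_obs())
for n in("scene","top","wrist"):
    p=camera_params(n);print(n,p)
    cv2.imwrite(f"pics/{n}0.png",snapshot(n))
E
```

```text
pics
{'t': 0.0, 'qpos': array([ 1.21290297e+00,  3.59535404e-01,  1.51146339e+00, -2.12447178e-05,
        1.27249530e+00, -1.15087660e-01]), 'qvel': array([-0.00051779,  0.00082442,  0.00063665, -0.00056334,  0.0008022 ,
        0.00058867]), 'joint_efforts': array([-4.31089793e-03, -5.27618837e+01, -2.78613353e+01, -7.39550051e-04,
        1.33879521e-02,  5.03698715e-06]), 'eef_pos': array([0.14401775, 0.58174048, 0.23042371]), 'eef_rot': array([-3.80400610e-01, -3.11804689e+00,  2.91071613e-03]), 'contact_force': array([-0.14536071,  0.37600356, -0.35605207]), 'torque': array([ 0.01790785,  0.02494087, -0.05341605]), 'grasp_force': 0.0, 'finger_gap': 0.9930465353991226}
scene {'fx': 391.4095574606227, 'fy': 391.4095574606227, 'cx': 319.2514071643158, 'cy': 197.67750986990265, 'k1': 0.02491393444661484, 'rvec': array([ 1.60107531,  2.23034271, -0.62571252]), 'tvec': array([ 0.1563907 , -0.28953241,  1.38352311])}
top {'fx': 442.0663039174587, 'fy': 442.0663039174587, 'cx': 315.2622693147022, 'cy': 196.62648661900516, 'k1': -0.0028116756012536294, 'rvec': array([ 2.13381255, -2.10664873,  0.19066126]), 'tvec': array([-0.01484685,  0.47257084,  1.41198812])}
wrist {'fx': 306.6185906354357, 'fy': 306.6185906354357, 'cx': 325.9661051321593, 'cy': 201.461979935194, 'k1': -0.028560117389389742, 'hand_eye': array([[ 1.09191039e-03, -9.60764385e-01, -2.77363670e-01,
         7.08410663e-02],
       [ 9.99999317e-01,  1.16463627e-03, -9.74583360e-05,
        -1.23419562e-03],
       [ 4.16662288e-04, -2.77363374e-01,  9.60765000e-01,
        -1.42566894e-01],
       [ 0.00000000e+00,  0.00000000e+00,  0.00000000e+00,
         1.00000000e+00]])}
```

View pics/top0.png

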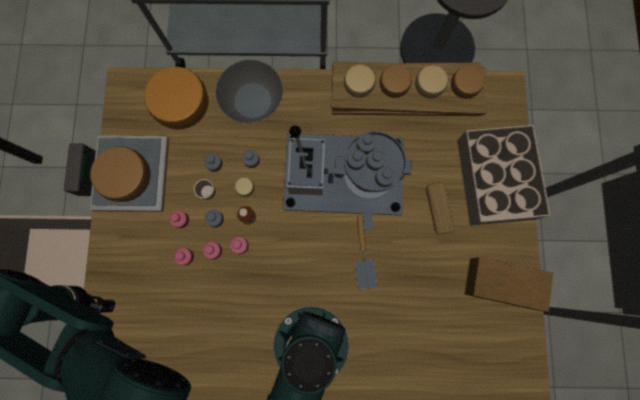

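View pics/scene0.png

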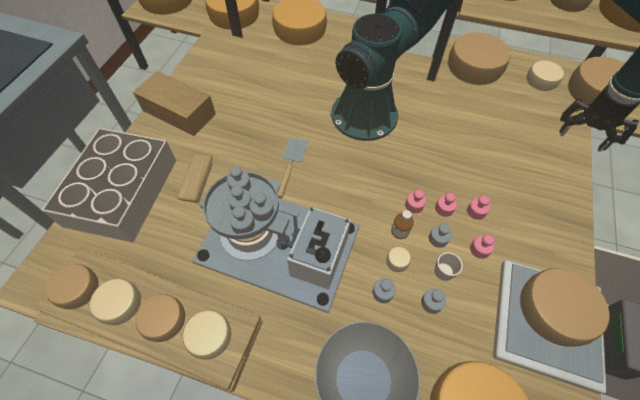

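The top view shows grey weights at about (213,162), (251,159) and (214,218). Pink look-alikes are at about (178,219), (183,257), (212,250) and (239,244). The tray is near (376,163) and the lever ball near (295,131). The brush lies at (440,208) and the bottle at (246,214). In the scene view the tray is at (242,205) and the lever ball at (323,255).

```bash
cat > h.py <<'E'
from cell import *
import numpy as np, cv2
from scipy.spatial.transform import Rotation as R
def cam(n, obs=None):
    """K, dist, camera->world rotation, camera centre"""
    p=camera_params(n); K=np.array([[p['fx'],0,p['cx']],[0,p['fy'],p['cy']],[0,0,1]]); d=np.array([p['k1'],0,0,0.])
    if n=='wrist':
        o=obs or get_obs(); T=np.eye(4); T[:3,:3]=R.from_rotvec(o['eef_rot']).as_matrix(); T[:3,3]=o['eef_pos']
        T=T@p['hand_eye']; return K,d,T[:3,:3],T[:3,3]
    Rm=R.from_rotvec(p['rvec']).as_matrix(); return K,d,Rm.T,-Rm.T@p['tvec']
def rays(c,uv):
    K,d,Rw,C=c
    s=cv2.undistortPoints(np.float64(uv).reshape(-1,1,2),K,d).reshape(-1,2)
    return np.c_[s,np.ones(len(s))]@Rw.T
def onz(c,uv,z):
    r=rays(c,uv); return c[3]+r*((z-c[3][2])/r[:,2])[:,None]
def proj(c,X):
    K,d,Rw,C=c
    return cv2.projectPoints(np.float64(X).reshape(-1,1,3),cv2.Rodrigues(Rw.T)[0],-Rw.T@C,K,d)[0].reshape(-1,2)
def tri(c1,u1,c2,u2):
    r1,r2=rays(c1,u1)[0],rays(c2,u2)[0]
    s=np.linalg.lstsq(np.c_[r1,-r2],c2[3]-c1[3],rcond=None)[0]
    a,b=c1[3]+s[0]*r1,c2[3]+s[1]*r2
    return (a+b)/2,np.linalg.norm(a-b)
E
python3 - <<'E'
from h import *
t=cam('top');s=cam('scene')
print(t[3],s[3])
print("weights",onz(t,[(213,162),(251,159),(214,218)],.06).round(3))
print("others mould,cheese,bottle",onz(t,[(204,189),(244,186),(246,214)],.05).round(3))
print("knob",tri(t,(295,131),s,(323,255)))
print("tray centre",onz(t,[(376,163)],.19))
I=cv2.imread('pics/top0.png');c=I[110:230,165:415];cv2.imwrite('pics/topc.png',cv2.resize(c,None,fx=3.2,fy=3.2,interpolation=cv2.INTER_CUBIC))
E
```

```text
[ 0.20263258 -0.0210744   1.47504237] [0.97406162 0.15364272 1.02470539]
weights [[0.582 0.331 0.06 ]
 [0.594 0.206 0.06 ]
 [0.395 0.318 0.06 ]]
others mould,cheese,bottle [[0.493 0.358 0.05 ]
 [0.504 0.227 0.05 ]
 [0.411 0.216 0.05 ]]
knob (array([0.63880684, 0.05457034, 0.2147274 ]), np.float64(0.0034041319265734503))
tray centre [[ 0.55004945 -0.19081788  0.19      ]]
```

View pics/topc.png

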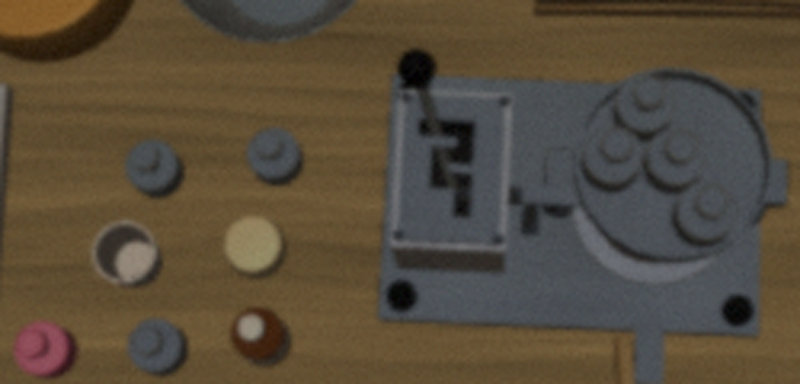

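The crop shows three grey weights (left), the gate plate with its slot (centre), and the tray holding four weights (middle plus three outer). The free places are three of the right, left and front spots. I'll get close-ups with the wrist camera.

```bash
python3 - <<'E'
from h import *
import pickle
DN=[0,-np.pi,0]
for n,p in(("w1",(.47,.27,.33)),("w2",(.50,-.10,.42))):
    move_to(p,DN); hold(.15); o=get_obs(); I=snapshot('wrist'); cv2.imwrite(f'pics/{n}.png',I); pickle.dump(o,open(n+'.pkl','wb')); print(o['t'],o['eef_pos'])
E
```

```text
1.9917 [0.46946994 0.2707454  0.32972466]
3.6167 [ 0.5000789 -0.0989187  0.4196626]
```

View pics/w1.png

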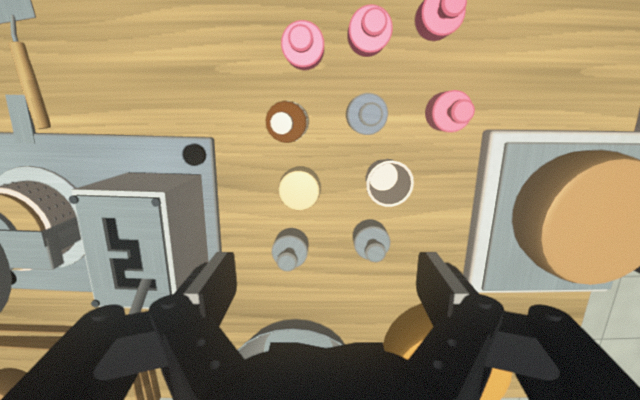

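View pics/w2.png

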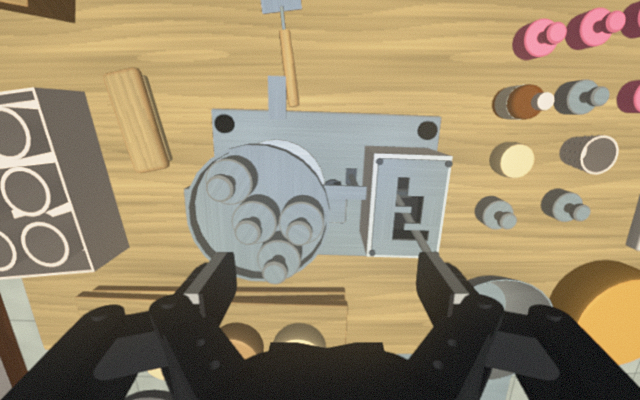

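w1 shows the grey weights' knob tops at about (289,260), (375,250) and (370,114). In w2 the tray is round (258,211) with knobs at (219,187), (248,229), (300,228) and (275,266). The gate plate corners are about (375,153), (451,157), (443,257) and (367,257).

```bash
cat >> h.py <<'E'
def circ(I,uv,r,win=None,tol=.15,p2=12):
    """circle nearest uv with radius about r px, on a 4x enlargement -> u,v,r"""
    win=int(win or 1.7*r); u,v=map(int,uv); y0,x0=max(v-win,0),max(u-win,0)
    g=cv2.cvtColor(I[y0:v+win,x0:u+win],cv2.COLOR_BGR2GRAY)
    g=cv2.GaussianBlur(cv2.resize(g,None,fx=4,fy=4,interpolation=cv2.INTER_CUBIC),(0,0),2.5)
    c=cv2.HoughCircles(g,cv2.HOUGH_GRADIENT_ALT if False else cv2.HOUGH_GRADIENT,1,4,param1=60,param2=p2,minRadius=int(4*r*(1-tol)),maxRadius=int(4*r*(1+tol)))
    if c is None: return None
    c=c[0][:1]/4; return np.array([x0+c[0,0]-.375,y0+c[0,1]-.375,c[0,2]])
E
python3 - <<'E'
from h import *
import pickle
out=[]
for n,L,z in(("w1",[(289,260),(375,250),(370,114)],.074),("w2",[(219,185),(248,229),(300,228),(275,266)],.244),("w2",[(258,211)],.19)):
    c=cam('wrist',pickle.load(open(n+'.pkl','rb')));I=cv2.imread(f'pics/{n}.png')
    for uv in L:
        r=(.015 if z!=.19 else .0925)*306/(c[3][2]-z)
        k=circ(I,uv,r,win=r*1.35)
        print(n,uv,'r',round(r,1),None if k is None else (k.round(1),onz(c,k[:2],z)[0].round(4)))
        if k is not None: out.append((n,k))
J=cv2.imread('pics/w2.png')[130:290,170:470]
J=cv2.resize(J,None,fx=2.66,fy=2.66,interpolation=cv2.INTER_CUBIC)
for n,k in out:
    if n=='w2': cv2.circle(J,(int((k[0]-169.6)*2.66),int((k[1]-129.6)*2.66)),int(k[2]*2.66),(0,0,255),1)
cv2.imwrite('pics/w2c.png',J)
E
```

```text
w1 (289, 260) r 11.5 (array([287.2, 259.5,  10.1], dtype=float32), array([0.5998, 0.2144, 0.074 ]))
w1 (375, 250) r 11.5 (array([375. , 252.8,   9.8], dtype=float32), array([0.5889, 0.3396, 0.074 ]))
w1 (370, 114) r 11.5 None
w2 (219, 185) r 14.4 (array([221. , 187.5,  14.1], dtype=float32), array([ 0.5055, -0.2123,  0.244 ]))
w2 (248, 229) r 14.4 (array([247.2, 233. ,  12.9], dtype=float32), array([ 0.5575, -0.1876,  0.244 ]))
w2 (300, 228) r 14.4 (array([299. , 231.5,  13.4], dtype=float32), array([ 0.5555, -0.1298,  0.244 ]))
w2 (275, 266) r 14.4 (array([274.2, 274. ,  12.9], dtype=float32), array([ 0.6086, -0.1598,  0.244 ]))
w2 (258, 211) r 76.0 (array([254.8, 219.5,  76.8], dtype=float32), array([ 0.5607, -0.1915,  0.19  ]))
```

View pics/w2c.png

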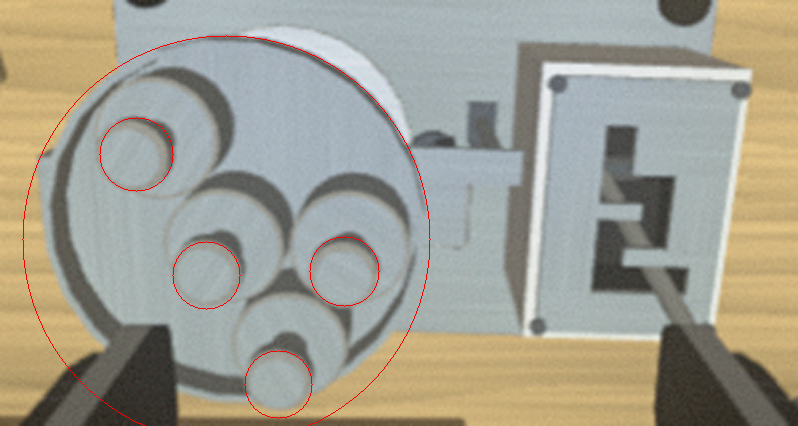

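The middle-to-neighbour spacings measure 57.8, 58.2 and 57.6 mm against a true 58, so the tray fits are sound. The free places lie at about 149°, -91° and -31°. Next I'll check the press pose from the gate corners and tray rim, then pick the first weight.

```bash
cat >> h.py <<'E'
def ori(psi): return (R.from_euler('z',psi)*R.from_euler('y',-np.pi)).as_rotvec()
def look(p,psi=0):
    move_to(p,ori(psi)); hold(.15); o=get_obs(); return cam('wrist',o),snapshot('wrist')
def pick(xy,psi=0,tag=''):
    c,I=look((*xy,.2),psi); g=(*xy,.074); uv=proj(c,[g])[0]; r=.015*306/(c[3][2]-.074)
    k=circ(I,uv,r,win=r*2.2)
    cv2.imwrite(f'pics/pick{tag}.png',I)
    p=onz(c,k[:2],.074)[0]; print('pick',xy,'->',p.round(4),'r',r.round(1),k.round(1))
    if np.hypot(*(p[:2]-xy))>.015 or abs(k[2]/r-1)>.2: print('suspicious, stop'); return None
    grip(.62); movel((p[0],p[1],.10),v=.25)
    if movel((p[0],p[1],.045),v=.1,max_force=8): print('touched',get_obs()['eef_pos']); return None
    grip(0.); o=get_obs(); print('gap',o['finger_gap'],'F',o['grasp_force'],o['eef_pos'],o['t'])
    movel((p[0],p[1],.315),v=.25); o=get_obs(); print('lifted gap',o['finger_gap'],o['contact_force'].round(1)); return p
E
python3 - <<'E'
from h import *
import pickle
c=cam('wrist',pickle.load(open('w2.pkl','rb')))
f=lambda q:np.array(q,float)/2.66+[169.6,129.6]
g=onz(c,f([(545,63),(750,70),(708,338),(526,334)]),.133)[:,:2]
print('gate',g.round(4),'sides',[np.linalg.norm(g[i]-g[i-1]).round(4) for i in range(4)])
e=(g[1]-g[0])+0; l=(g[3]-g[0])+(g[2]-g[1]); print('yaw',np.arctan2(-e[0],e[1]),np.arctan2(l[1],l[0]))
yaw=np.arctan2(l[1],l[0]); ctr=g.mean(0); u=np.array([-np.sin(yaw),np.cos(yaw)])
print('origin',ctr-.110*u,'tray pred',ctr-.210*u,'rim',onz(c,f([(230,218)]),.19))
print('knob-press frame',R.from_euler('z',-yaw).apply(np.r_[.6388-ctr[0],.0546-ctr[1],0]))
pick(np.array([.5998,.2144]),0,'e')
E
```

```text
gate [[ 0.4825 -0.0323]
 [ 0.4856  0.0764]
 [ 0.6409  0.07  ]
 [ 0.6384 -0.036 ]] sides [np.float64(0.1559), np.float64(0.1087), np.float64(0.1554), np.float64(0.106)]
yaw -0.028587288036960652 -0.03253428800584032
origin [ 0.55827251 -0.09040368] tray pred [ 0.55501965 -0.19035076] rim [[ 0.54990631 -0.18912211  0.19      ]]
knob-press frame [0.07576812 0.03754639 0.        ]
pick [0.5998 0.2144] -> [0.6033 0.2125 0.074 ] r 17.0 [326.2 197.   17. ]
gap 0.3309748189507706 F 58.75029981136322 [0.60414625 0.21298016 0.04607442] 7.3583
lifted gap 0.33239747793400404 [-0.4  1.2 -8.3]
```

```bash
cat >> h.py <<'E'
K0=np.array([(.5055,-.2145),(.5575,-.1876),(.5555,-.1298),(.6086,-.1598)])
def tray(tag,pts=K0,p=(.60,-.20,.38)):
    c,I=look(p); cv2.imwrite(f'pics/{tag}.png',I); r=.015*306/(c[3][2]-.244); out=[]
    for q in pts:
        k=circ(I,proj(c,[(*q,.244)])[0],r,win=r*1.6); out.append([np.nan]*2 if k is None else onz(c,k[:2],.244)[0][:2])
        if k is not None: cv2.circle(I,(int(k[0]+.5),int(k[1]+.5)),int(k[2]+.5),(0,0,255),1)
    cv2.imwrite(f'pics/{tag}_o.png',I); return np.array(out)
E
python3 - <<'E'
from h import *
K=tray('t1'); print(K.round(4),'from w2',(K-K0).round(4))
d=K-K[1]; print(np.hypot(*d.T).round(4),np.degrees(np.arctan2(d[:,1],d[:,0])).round(1),get_obs()['t'])
E
```

```text
[[    nan     nan]
 [    nan     nan]
 [ 0.5589 -0.1335]
 [ 0.6072 -0.1619]] from w2 [[    nan     nan]
 [    nan     nan]
 [ 0.0034 -0.0037]
 [-0.0014 -0.0021]]
[nan nan nan nan] [nan nan nan nan] 10.3333
```

View pics/t1_o.png

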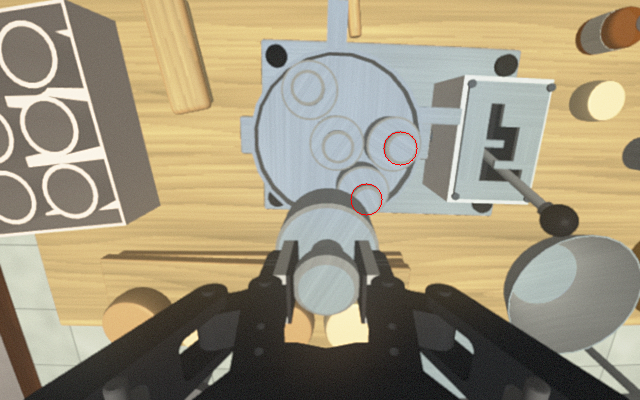

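t1 shows the weight held upright. The tray knobs are near (308,88), (337,145), (399,148) and (366,199), and the rim spans u 256 to 420 with its top at v 52. Contrast is low, so I'll refit with a lower edge threshold.

```bash
sed -i 's/param1=60/param1=25/; s/cv2.HOUGH_GRADIENT_ALT if False else //' h.py; python3 - <<'E'
from h import *
c=cam('wrist'); I=cv2.imread('pics/t1.png'); r=.015*306/(c[3][2]-.244)
P=[]
for uv in [(308,88),(337,145),(399,148),(366,199)]:
    k=circ(I,uv,r,win=r*1.45,tol=.1); P.append(onz(c,[k[:2] if k is not None else uv],.244)[0][:2]); print(k,r)
K=np.array(P);d=K-K[1]; print(K.round(4),np.hypot(*d.T).round(4),np.degrees(np.arctan2(d[:,1],d[:,0])).round(1))
for rad in(.0885,.0925):
    r=rad*306/(c[3][2]-.19); k=circ(I,(338,135),r,win=r*1.2,tol=.04); 
    if k is not None: print('rim',k,r,onz(c,k[:2],.19)[0])
print('rim by eye x-extent',onz(c,[(256,133),(420,133),(338,52)],.19))
print('knob',onz(c,[(560,220)],.2147))
g=onz(c,[(465,77),(551,83),(532,205),(448,198)],.133)[:,:2]; print(g.round(4),[np.linalg.norm(g[i]-g[i-1]).round(4) for i in range(4)])
E
```

```text
[308.    89.    16.75] 16.4864955015847
[337.25 146.    16.65] 16.4864955015847
[400.5  147.25  17.15] 16.4864955015847
[366.   199.    15.85] 16.4864955015847
[[ 0.5091 -0.2155]
 [ 0.5575 -0.1898]
 [ 0.5584 -0.1328]
 [ 0.6069 -0.1621]] [0.0548 0.     0.0571 0.0567] [-152.1    0.    89.1   29.3]
rim [338.5   134.75   80.775] 81.46874570041315 [ 0.55117965 -0.18667771  0.19      ]
rim [336.75 134.5   82.45] 85.15094889591205 [ 0.55092474 -0.18854139  0.19      ]
rim by eye x-extent [[ 0.54949348 -0.27437661  0.19      ]
 [ 0.54892647 -0.09993579  0.19      ]
 [ 0.47017528 -0.18824866  0.19      ]]
knob [[0.63809182 0.05350129 0.2147    ]]
[[ 0.4862 -0.034 ]
 [ 0.4913  0.0725]
 [ 0.6457  0.0772]
 [ 0.6363 -0.0382]] [np.float64(0.1501), np.float64(0.1067), np.float64(0.1544), np.float64(0.1158)]
```

```bash
cat >> h.py <<'E'
PSI=np.radians(28.8)
MID=np.array([.5572,-.189])
def slot(deg,r=.0592): return MID+r*np.array([np.cos(np.radians(deg)),np.sin(np.radians(deg))])
def place(xy,psi=np.radians(-31.2),zg=.046):
    move_to((*xy,.315),ori(psi)); movel((*xy,.262),v=.15); hold(.2); o=get_obs(); print('above err',(o['eef_pos'][:2]-xy).round(4))
    e=xy-o['eef_pos'][:2]; xy=xy+e
    s=movel((*xy,.170+zg-.001),v=.05,max_force=10); hold(.15); o=get_obs(); print('stop',s,o['eef_pos'].round(4),o['contact_force'].round(1),o['t']); return o['eef_pos'][2]-.170-zg
def release():
    grip(.56); o=get_obs(); print('gap',o['finger_gap']); p=o['eef_pos']; movel((p[0],p[1],.315),v=.2)
E
python3 - <<'E'
from h import *
print(place(slot(148.8)))
E
```

```text
above err [ 0.0012 -0.0005]
stop False [ 0.5056 -0.1579  0.2154] [-0.1 -0.5 -6.7] 12.8583
-0.0006240030905702437
```

```bash
python3 - <<'E'
from h import *
release()
if pick(np.array([.5889,.337]),0,'f') is not None:
    K=np.array([slot(-151.2),MID,slot(88.8),slot(28.8),slot(148.8)])
    K2=tray('t2',K); print(K2.round(4),(K2-K).round(4)); d=K2-K2[1]; print(np.hypot(*d.T).round(4),np.degrees(np.arctan2(d[:,1],d[:,0])).round(1),get_obs()['t'])
E
```

```text
gap 0.5561233718432861
pick [0.5889 0.337 ] -> [0.5882 0.3398 0.074 ] r 17.1 [331.5 193.   16.6]
gap 0.3269438067580116 F 58.8147246837616 [0.58903586 0.34051737 0.04615228] 17.7167
lifted gap 0.33022877012294516 [ 0.2  0.3 -8.1]
[[ 0.5098 -0.215 ]
 [ 0.5574 -0.1898]
 [ 0.5589 -0.1324]
 [ 0.6085 -0.1615]
 [ 0.5078 -0.1601]] [[ 0.0045  0.0025]
 [ 0.0002 -0.0008]
 [ 0.0005 -0.0026]
 [-0.0006 -0.001 ]
 [ 0.0012 -0.0018]]
[0.0539 0.     0.0573 0.0584 0.0578] [-152.     0.    88.4   29.   149.2] 21.1167
```

View pics/t2_o.png

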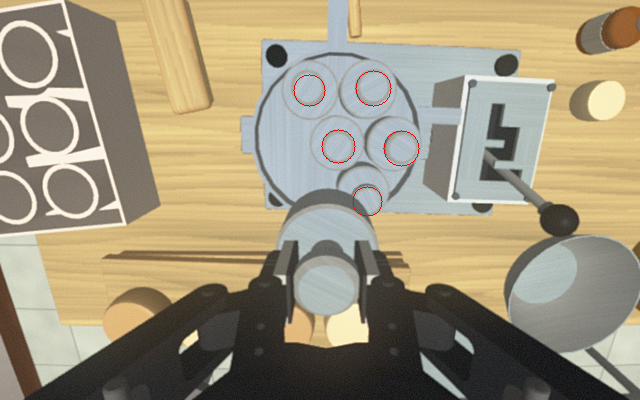

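t2 shows the first new weight seated level at (374,88), 57.8 mm from the middle one. Next is the -91° place.

```bash
sed -i 's/^MID=.*/MID=np.array([.5564,-.1883])/' h.py; python3 - <<'E'
from h import *
d=place(slot(-91.2)); print(d)
if d<.0015:
    release()
    pick(np.array([.395,.3185]),0,'g')
E
```

```text
above err [ 0.0011 -0.0004]
stop False [ 0.5543 -0.2472  0.2155] [ 0.1 -0.1 -7. ] 23.5583
-0.000543386703388618
gap 0.5601715291382023
pick [0.395  0.3185] -> [0.397  0.3256 0.074 ] r 17.1 [335.5 196.   16.5]
gap 0.3323471140834886 F 58.58243644237518 [0.39779888 0.3263576  0.04598179] 28.7
lifted gap 0.329016146758031 [ 0.2 -0.6 -8.3]
```

```bash
python3 - <<'E'
from h import *
K=np.array([slot(-151.2),MID,slot(88.8),slot(28.8),slot(148.8),slot(-91.2)])+[.001,-.001]
K2=tray('t3',K); d=K2-K2[1]; print(K2.round(4),np.hypot(*d.T).round(4),np.degrees(np.arctan2(d[:,1],d[:,0])).round(1))
d=place(slot(-31.2)); print(d)
if d<.0015:
    release(); p=(.60,-.20,.40)
    c,I=look((.62,-.16,.40)); cv2.imwrite('pics/t4.png',I); print(get_obs()['t'])
E
```

```text
[[ 0.5094 -0.2151]
 [ 0.5572 -0.1896]
 [ 0.5592 -0.1316]
 [ 0.6074 -0.1618]
 [ 0.5078 -0.1604]
 [ 0.5547 -0.2467]] [0.0542 0.     0.0581 0.0573 0.0574 0.0571] [-151.9    0.    88.    29.   149.4  -92.6]
above err [ 0.0011 -0.0005]
stop False [ 0.6062 -0.2186  0.2155] [ 0.1  0.3 -8.9] 34.6833
-0.0005152720742041123
gap 0.5598285523220322
36.3667
```

View pics/t4.png

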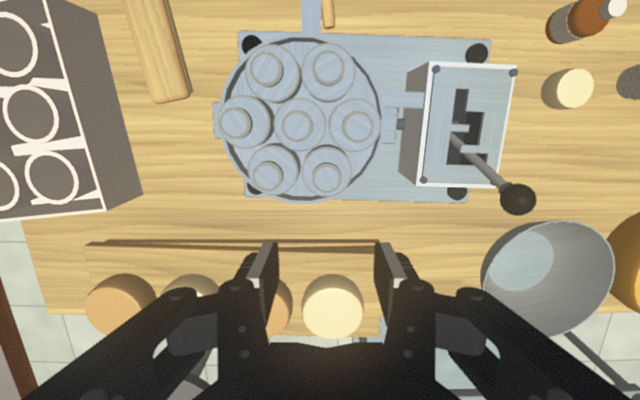

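t4 shows seven weights in the tray, but the one on the right (knob at (236,122), body at (247,120)) looks larger and offset, so it may be tilted or raised. I'll triangulate all the knobs from a second view.

```bash
python3 - <<'E'
from h import *
cA=cam('wrist');A=cv2.imread('pics/t4.png')
cB,B=look((.60,-.30,.40)); cv2.imwrite('pics/t5.png',B)
uvA=[(268,70),(329,68),(236,122),(297,126),(357,127),(275,170),(326,170)]
for uv in uvA:
    r=.015*306/(cA[3][2]-.244); a=circ(A,uv,r,win=r*1.5,tol=.12)
    if a is None: print(uv,None);continue
    X=onz(cA,a[:2],.244)[0]; b=circ(B,proj(cB,[X])[0],r,win=r*1.7,tol=.12)
    if b is None: print(uv,a,X,None);continue
    P,e=tri(cA,a[:2],cB,b[:2]); print(uv,a.round(1),b.round(1),P.round(4),round(e,4))
print(get_obs()['t'])
J=np.hstack([cv2.resize(I[y:y+170,x:x+190],(396,354),interpolation=cv2.INTER_CUBIC) for I,x,y in((A,205,30),(B,270,30))])
cv2.imwrite('pics/cmp.png',J)
E
```

```text
(268, 70) [266.2  68.   17.1] [413.2  91.2  16. ] [ 0.5075 -0.2168  0.2343] 0.0019
(329, 68) [327.8  69.2  16.6] [476.5  91.   17.1] [ 0.5085 -0.1596  0.2416] 0.0006
(236, 122) [236.8 123.2  15.6] [377.5 141.2  15.6] [ 0.5562 -0.2486  0.2318] 0.0006
(297, 126) [297.  125.5  16. ] [436.8 143.8  16.5] [ 0.5584 -0.1894  0.2335] 0.0009
(357, 127) [357.  126.2  16. ] [496.8 145.8  14.1] [ 0.5591 -0.1316  0.2395] 0.0004
(275, 170) [266.5 176.8  14.9] [402.5 192.2  15.2] [ 0.6081 -0.2211  0.2366] 0.0016
(326, 170) [326.2 177.   15.5] [461.2 195.5  14.6] [ 0.6091 -0.1611  0.2402] 0.0011
37.1917
```

View pics/cmp.png

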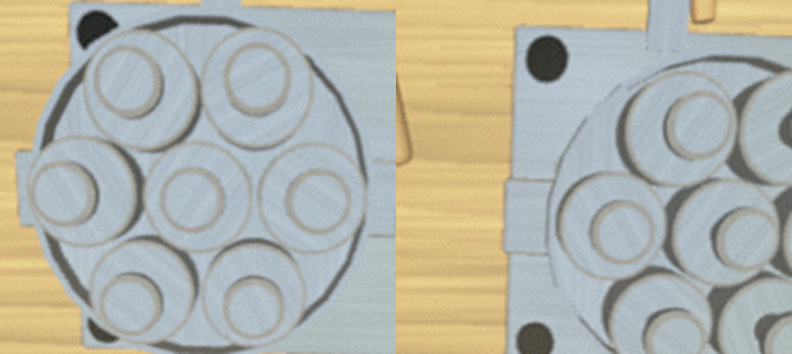

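In both crops all seven weights look level; the apparent offset was parallax, and the knob heights are consistent within noise. Now I'll measure the ball from two wrist views and grip it.

```bash
cat >> h.py <<'E'
def ball(I,uv,win=40):
    u,v=map(int,uv); y0,x0=max(v-win,0),max(u-win,0)
    m=(I[y0:v+win,x0:u+win].max(2)<75).astype(np.uint8); m=cv2.morphologyEx(m,cv2.MORPH_OPEN,cv2.getStructuringElement(2,(15,15)))
    n,l,s,c=cv2.connectedComponentsWithStats(m); i=1+np.argmax(s[1:,4]); (x,y),r=cv2.minEnclosingCircle(np.argwhere(l==i)[:,::-1].astype(np.float32))
    return np.array([x+x0,y+y0,r,s[i,4]])
YAW=-.03
def knob(gx,gy,piv):
    d=np.array([gx,gy,100.]); return piv+R.from_euler('z',YAW).apply(.2*d/np.linalg.norm(d))
E
python3 - <<'E'
from h import *
V=[]
for p in((.60,-.06,.38),(.66,.06,.40)):
    c,I=look(p); uv=proj(c,[(.638,.054,.2135)])[0]; b=ball(I,uv); V.append((c,b[:2])); print(uv.round(1),b.round(1),'exp r',.018*306/(c[3][2]-.213),onz(c,b[:2],.2125)[0].round(4))
    g=I.copy()
P,e=tri(*V[0],*V[1]); print('ball',P,e,get_obs()['t'])
for gy in (15,20,25): k=knob(40,gy,np.zeros(3)); print(gy,(P-k).round(4))
print('gate-based pivot xy (.5615,.0195)')
E
```

```text
Traceback (most recent call last):
  File "h.py", line 65, in ball
    n,l,s,c=cv2.connectedComponentsWithStats(m); i=1+np.argmax(s[1:,4]); (x,y),r=cv2.minEnclosingCircle(np.argwhere(l==i)[:,::-1].astype(np.float32))
                                                     ~~~~~~~~~^^^^^^^^^
ValueError: attempt to get argmax of an empty sequence
```

```bash
python3 - <<'E'
from h import *
I=cv2.imread('pics/t4.png'); print(I[180:220:5,518].tolist(), I[199,490:545:6].max(1))
V=[]
for i,p in enumerate(((.62,-.16,.40),(.66,.03,.42))):
    c,I=look(p); cv2.imwrite(f'pics/k{i}.png',I); uv=proj(c,[(.638,.054,.2135)])[0]
    g=I.max(2); v,u=map(int,uv[::-1]); print(uv.round(1),g[v-30:v+31:6,u],g[v,u-36:u+37:6],'exp r',.018*306/(c[3][2]-.213))
print(get_obs()['t'])
E
```

```text
[[132, 193, 220], [48, 57, 65], [54, 63, 70], [61, 65, 72], [61, 69, 75], [58, 63, 73], [53, 64, 69], [88, 121, 140]] [218 218  61  70  65  82  73  69 222 215]
[516.6 197.2] [222 203 221  63  68  76  70  65 204 191  94] [220 223 224 122  64  65  76  85  69 165 225 222 223] exp r 16.723419795427663
[349.8 158.2] [199 194 196  70  79  90  82  79 174 204 197] [194 198 196 195  70  80  90  70  74 219 218 220 222] exp r 15.765923280318866
40.0417
```

```bash
sed -i 's/max(2)<75/max(2)<110/' h.py; python3 - <<'E'
from h import *
cB=cam('wrist'); B=cv2.imread('pics/k1.png'); A=cv2.imread('pics/k0.png')
# pose of view A is the same commanded pose; small tracking error taken from view B
p=camera_params('wrist'); oB=get_obs(); e=oB['eef_pos']-np.array([.66,.03,.42]); print('err',e.round(4))
cA=cam('wrist',dict(eef_pos=np.array([.62,-.16,.40])+e,eef_rot=ori(0)))
a=ball(A,(516,197),26); b=ball(B,(350,158),26); print(a,b)
P,er=tri(cA,a[:2],cB,b[:2]); print('ball',P.round(4),er,'B on z',onz(cB,b[:2],.2125)[0].round(4),'A',onz(cA,a[:2],.2125)[0].round(4))
for gy in (15,20,25): print(gy,(P-knob(40,gy,np.zeros(3))).round(4))
# gate plate screws/corners in view B: bright border extreme points
m=cv2.inRange(B,(225,225,225),(255,255,255)); print(m.sum()//255)
print('gate proj B',proj(cB,np.c_[R.from_euler('z',YAW).apply([(x,y,0) for x in(-.08,.08) for y in(-.056,.056)])[:,:2]+[.5625,.019],[.133]*4]).round(1))
E
```

```text
err [-0.0002 -0.0018 -0.0002]
[515.23809433 194.61904716  18.87340927 905.        ] [348.73408699 158.47946548  15.57639503 732.        ]
ball [0.6383 0.0536 0.2066] 0.0021608255572963062 B on z [0.6385 0.0529 0.2125] A [0.6357 0.0499 0.2125]
15 [0.5639 0.0282 0.0227]
20 [0.5642 0.0193 0.0241]
25 [0.5646 0.0106 0.0257]
3255
gate proj B [[277.1  25.1]
 [365.8  27.8]
 [278.5 152.1]
 [358.7 154.4]]
```

```bash
cat >> h.py <<'E'
PIV=np.array([.5637,.0193,.03]); DZ=.022
def lever(gx,gy,v=.06,f=25):
    s=movel(knob(gx,gy,PIV)-[0,0,DZ],v=v,max_force=f); o=get_obs(); print((gx,gy),s,'F',o['contact_force'].round(1),'gap',round(o['finger_gap'],3),(o['eef_pos']+[0,0,DZ]-knob(gx,gy,PIV)).round(4),round(o['t'],1)); return s
E
python3 - <<'E'
from h import *
k=knob(40,20,PIV); print(k)
move_to((k[0],k[1],.31),ori(YAW)); grip(1.)
print(movel((*k[:2],k[2]-DZ),v=.12,max_force=8)); hold(.1)
grip(0.); hold(.2); o=get_obs(); print(o['finger_gap'],o['grasp_force'],o['contact_force'],o['eef_pos'],o['t'])
for g in((40,8),(40,-2),(40,-11)):
    if lever(*g): break
E
```

```text
[0.63779209 0.05360785 0.21257419]
False
0.3906008877366669 59.174684286117554 [-1.69425355 -0.69072957  5.28411238] [0.63790085 0.05350236 0.19103302] 43.0167
(40, 8) False F [-2.6  3.9  9. ] gap 0.392 [0.0006 0.0015 0.0012] 43.5
(40, -2) False F [-2.6  4.8 14.9] gap 0.389 [0.0011 0.0021 0.0022] 44.0
(40, -11) False F [-0.9  3.1  6. ] gap 0.388 [0.0001 0.0008 0.0004] 44.4
```

```bash
python3 - <<'E'
from h import *
lever(40,-22,v=.03,f=10)
q=get_obs()['eef_pos']+[0,0,DZ]-PIV; l=R.from_euler('z',-YAW).apply(q); print('gate xy at stop',(100*l/l[2]).round(1),'(expect y -14.5)')
E
```

```text
(40, -22) True F [-1.   1.1  6.8] gap 0.391 [0.002  0.0161 0.0033] 44.8
gate xy at stop [ 40.1 -12.9 100. ] (expect y -14.5)
```

```bash
sed -i 's/^PIV=.*/PIV=np.array([.5637,.0203,.03]); DZ=.022/' h.py; python3 - <<'E'
from h import *
for g in((40,-12),(31,-12),(22,-12),(13,-12),(13,0),(13,12),(0,12),(-13,12),(-13,0),(-13,-12),(-26,-12),(-34,-12),(-40,-12)):
    if lever(*g): print('blocked');break
E
```

```text
(40, -12) False F [-1.5 -3.8  7.2] gap 0.39 [ 0.0006 -0.0017  0.0008] 45.0
(31, -12) False F [ 2.3 -2.6  3.6] gap 0.386 [ 0.001  -0.0009  0.0005] 45.5
(22, -12) False F [-0.3 -1.6  5. ] gap 0.392 [-0.0006 -0.      0.0001] 45.9
(13, -12) False F [-14.6  -0.7   7.1] gap 0.0 [-0.0081  0.0009 -0.0022] 46.3
(13, 0) False F [-6.7  1.8  0.5] gap 0.002 [-0.004   0.0011 -0.0017] 46.9
(13, 12) False F [-1.5  0.3 -0.8] gap -0.003 [0.0004 0.0003 0.0001] 47.4
(0, 12) False F [-0.4  0.4 -1.1] gap -0.003 [-0.     -0.0001  0.0003] 48.0
(-13, 12) False F [-0.5 -0.2  0.5] gap -0.0 [-0.     -0.      0.0002] 48.6
(-13, 0) False F [-0.9  0.1  0.4] gap 0.005 [ 0.0001 -0.0004  0.    ] 49.1
(-13, -12) False F [0.7 0.1 0.4] gap -0.003 [-0.     -0.0003 -0.    ] 49.6
(-26, -12) False F [-0.  -1.   0.4] gap -0.002 [-0.0001  0.0001  0.0002] 50.2
(-34, -12) False F [0.1 0.  0.3] gap 0.001 [-0.0005  0.0001 -0.0002] 50.6
(-40, -12) False F [ 0.6  0.5 -0. ] gap 0.001 [-0.0006  0.0001 -0.0002] 50.9
```

The ball slipped out of the pads between gate x 22 and 13, where the pull relied on friction alone. I'll locate it and regrip with the fingers closing along the press's x, so that the pull is positive.

```bash
python3 - <<'E'
from h import *
p=get_obs()['eef_pos']; movel((p[0],p[1],.31),v=.3)
c,I=look((.62,-.01,.40)); cv2.imwrite('pics/b1.png',I)
# all black blobs of ball size in the gate area
m=(I.max(2)<110).astype(np.uint8); m=cv2.morphologyEx(m,cv2.MORPH_OPEN,cv2.getStructuringElement(2,(19,19)))
n,l,s,cc=cv2.connectedComponentsWithStats(m)
for i in range(1,n): print(s[i],cc[i].round(1),onz(c,[cc[i]],.222)[0].round(4))
for g in((22,-12),(18,-12),(13,-12),(13,0),(13,12)): print(g,knob(*g,PIV).round(4),proj(c,[knob(*g,PIV)])[0].round(1))
for a in(np.pi/2,-np.pi/2): print(a,solve_ik((.6,0,.25),ori(YAW+a)))
print(get_obs()['t'])
E
```

```text
[372  44  19  19 269] [381.  53.] [0.4904 0.0418 0.222 ]
[324 158  32  34 871] [339.6 174.4] [0.6085 0.0036 0.222 ]
[   54   268   545   132 44243] [326.5 351.2] [ 0.8357 -0.0098  0.222 ]
[  0 370  17  30 364] [  6.2 387.2] [ 0.906  -0.4531  0.222 ]
(22, -12) [ 0.6057 -0.0042  0.224 ] [332.2 172. ]
(18, -12) [ 0.5982 -0.0042  0.2255] [332.4 165.1]
(13, -12) [ 0.5886 -0.0041  0.2269] [332.6 156.1]
(13, 0) [0.5895 0.0195 0.2283] [355.7 157.1]
(13, 12) [0.59   0.0432 0.2269] [378.6 157.5]
1.5707963267948966 None
-1.5707963267948966 [-0.11508722  0.34298856  1.48628777  0.          1.31231632 -0.08508722]
52.35
```

```bash
python3 - <<'E'
from h import *
k=np.array([.6075,.002,.2243]); O=ori(YAW-np.pi/2)
move_to((k[0],k[1],.31),O); grip(.75)
print(movel((*k[:2],k[2]-DZ),v=.12,max_force=8))
grip(0.); hold(.1); o=get_obs(); print(o['finger_gap'],o['contact_force'].round(1),o['eef_pos'],o['t'])
q=o['eef_pos']+[0,0,DZ]-PIV; l=R.from_euler('z',-YAW).apply(q); g=100*l/l[2]; print('gate',g.round(1))
for g in((g[0],-10),(17,-11),(13,-11)):
    if lever(*g): print('blocked');break
E
```

```text
False
0.39271072690127834 [0.7 0.  5.8] [0.60871771 0.00186709 0.2036261 ] 55.9417
gate [ 23.3  -8.7 100. ]
(np.float64(23.284399402466004), -10) False F [-1.8  1.5  7.7] gap 0.389 [0.0004 0.     0.0015] 56.2
(17, -11) False F [4.8 1.8 5.3] gap 0.394 [0.0027 0.0001 0.0017] 56.5
(13, -11) False F [6.3 0.9 7.2] gap 0.388 [ 0.0035 -0.      0.0022] 56.8
```

```bash
python3 - <<'E'
from h import *
for g in((13,0),(13,12),(0,12),(-13,12),(-13,0),(-13,-12)):
    if lever(*g,v=.08) or get_obs()['finger_gap']<.3: print('blocked');break
E
```

```text
(13, 0) False F [ 5.1 -0.3  9.2] gap 0.393 [ 0.0035 -0.0003  0.0023] 57.2
(13, 12) False F [6.4 1.3 6.8] gap 0.391 [0.0031 0.0001 0.0019] 57.7
(0, 12) False F [ 3.8  1.4 10.9] gap 0.389 [0.0036 0.     0.0027] 58.2
(-13, 12) False F [ 5.4 -0.3 14. ] gap 0.391 [ 0.0052 -0.0007  0.0035] 58.6
(-13, 0) False F [ 5.9 -2.2 13.2] gap 0.391 [ 0.0046 -0.0011  0.003 ] 59.1
(-13, -12) False F [ 6.5 -3.1  7.3] gap 0.381 [ 0.004  -0.0013  0.0021] 59.5
```

```bash
python3 - <<'E'
from h import *
for g in((-26,-12),(-36,-12),(-43,-12)):
    if lever(*g,v=.08) or get_obs()['finger_gap']<.3: print('blocked');break
hold(.3); o=get_obs(); q=o['eef_pos']+[0,0,DZ]-PIV; l=R.from_euler('z',-YAW).apply(q); print('gate',(100*l/l[2]).round(1),'pull',.38-np.arctan2(l[0],l[2]),'side',np.arcsin(l[1]/.2),o['finger_gap'],o['contact_force'].round(1),o['t'])
E
```

```text
(-26, -12) True F [ -1.6 -10.8   7.8] gap 0.3 [ 0.0152 -0.0056  0.005 ] 59.9
blocked
gate [-17.6 -15.3 100. ] pull 0.5541691681992439 side -0.1521427113076394 0.23267285081368821 [ -3.4 -24.1  14.8] 60.15
```

The fingers are sliding off in y because the ball lagged. I'll open in place and look from right here.

```bash
python3 - <<'E'
from h import *
grip(.75); o=get_obs(); I=snapshot('wrist'); cv2.imwrite('pics/c1.png',I); c=cam('wrist',o); print(o['t'],o['eef_pos'],o['finger_gap'])
m=(I.max(2)<110).astype(np.uint8); m=cv2.morphologyEx(m,cv2.MORPH_OPEN,cv2.getStructuringElement(2,(25,25)))
n,l,s,cc=cv2.connectedComponentsWithStats(m)
for i in range(1,n): print(s[i],cc[i].round(1),onz(c,[cc[i]],.227)[0].round(4))
for g in((-15,-12),(-15,-8),(-15,-4),(-15,0)): print(g,knob(*g,PIV).round(4),proj(c,[knob(*g,PIV)])[0].round(1))
for row in range(100,340,20): print(row,''.join('#' if v<60 else '+' if v<110 else '.' for v in I.max(2)[row,100:560:6]))
E
```

```text
60.6417 [ 0.52802734 -0.00362305  0.20422766] 0.7489297066891335
[234  89  26  31 642] [246.7 104. ] [0.4996 0.07   0.227 ]
[ 376  148   34   55 1258] [392.9 174.5] [0.5549 0.0416 0.227 ]
[415 178  25  25 477] [427. 190.] [0.5691 0.0347 0.227 ]
[ 284  210   87   85 5819] [327.2 253.9] [0.5278 0.0079 0.227 ]
[   23   267   608   133 44333] [329.4 351.9] [ 0.5275 -0.0439  0.227 ]
(-15, -12) [ 0.5335 -0.0024  0.2264] [340.8 274. ]
(-15, -8) [0.5337 0.0054 0.2272] [340.9 258.8]
(-15, -4) [0.5338 0.0133 0.2276] [341.1 242.4]
(-15, 0) [0.534  0.0212 0.2278] [341.4 224.9]
100 .......................####....................................+.............
120 ........................+#+..................................................
140 ......................................................++++...................
160 ..........................................+.+++++++...++++...................
180 .........................................+..+...+++...#++....................
200 ...................................++++++...+..#####+++++....................
220 ..................................++++####...................................
240 ...............................++++#+#######+................................
260 ......................+..++....##++++++++++##....##+++#......................
280 ...................++.+++##......+++++++#+#+++...####+++#...............+..+.
300 ......#+#+++..+#+######+##........................##+#########..+#####+.+++..
320 ..##+########+++#########..........................#########++############...
```

```bash
python3 - <<'E'
from h import *
movel((.5285,.0115,.2052),v=.08); grip(0.); o=get_obs(); print(o['finger_gap'],o['contact_force'].round(1),o['eef_pos'],o['t'])
p=o['eef_pos']; q=np.array([p[0]+.003,-.009,p[2]-.0005])
print(movel(q,v=.06,max_force=20)); o=get_obs(); print(o['finger_gap'],o['contact_force'].round(1),o['eef_pos'],o['t'])
I=snapshot('wrist'); cv2.imwrite('pics/c2.png',I); c=cam('wrist',o)
print([proj(c,[(o['eef_pos'][0],y,.227)])[0].round(0) for y in(-.008,-.004,0.,.004,.008)])
for row in range(200,330,8): print(row,''.join('#' if v<60 else '+' if v<110 else '.' for v in I.max(2)[row,200:460:4]))
E
```

```text
0.39002524146210127 [-2.5 -1.1  5.3] [0.52820559 0.01121251 0.20552966] 61.425
True
0.3918526848543608 [-0.3  5.1  4.8] [ 0.52787507 -0.00159048  0.20405594] 61.7583
[array([328., 290.]), array([328., 282.]), array([328., 274.]), array([328., 266.]), array([328., 258.])]
200 ............................++++++++.....++...++++++++++++++.....
208 ...................................+.............................
216 ..................................++.............................
224 ..................................+..............................
232 .................................++..............................
240 .....................+..........+++..............................
248 ...................+..++...##+#######...+#+......................
256 ................+++.++++.######+#######+##++.+#+.................
264 ...............+++++.#####+######+#########+..+++................
272 ..............#+#.+.+###+##################+++.###...............
280 ...........+#+++#+#.+#######+#++###########+.#######.............
288 +++++......+#+######+########++++++########+#########......####+#
296 ++++++#++++#########+#########++++#########+###################++
304 +++++##+#####+######++.+######+++#######.+#+################+####
312 #+####+++###########+#...##############...#############+++#######
320 #++++++++###########.+.....+########......+.###########+++#++++##
328 ++++++++######+#####........................#####+######++#++#+++
```

The fingers moved 12.8 mm and the ball went with them, stopping against the slot's -y wall, so it is in the last slot's mouth. I'll back off slightly and pull.

```bash
sed -i 's/^PIV=.*/PIV=np.array([.5637,.0227,.03]); DZ=.022/' h.py; python3 - <<'E'
from h import *
p0=get_obs()['eef_pos']+[0,.0035,.001]; k0=knob(-18,-12.7,PIV)
for g in((-18,-12.5),(-24,-12.5),(-31,-12.5),(-38,-12.5)):
    s=movel(knob(*g,PIV)-k0+p0,v=.08,max_force=25); o=get_obs(); print(g,s,o['contact_force'].round(1),round(o['finger_gap'],3),o['eef_pos'].round(4),round(o['t'],2))
    if s or o['finger_gap']<.3: break
E
```

```text
(-18, -12.5) False [-0.   1.9 -2.3] 0.392 [0.5279 0.0028 0.2048] 62.06
(-24, -12.5) False [ 5.6  2.7 -2.6] 0.39 [0.5195 0.0032 0.2036] 62.35
(-31, -12.5) False [6.7 1.  1.4] 0.39 [0.5091 0.0033 0.2014] 62.66
(-38, -12.5) False [ 6.9 -0.1  6. ] 0.39 [0.4993 0.0037 0.1987] 62.97
```

```bash
python3 - <<'E'
from h import *
p=get_obs()['eef_pos']
s=movel(p+[-.018,.0005,-.0055],v=.05,max_force=18); hold(.25); o=get_obs(); print(s,o['contact_force'].round(1),round(o['finger_gap'],3),o['eef_pos'].round(4),round(o['t'],2),'a',np.arcsin((o['eef_pos'][0]-PIV[0])/.2/.993))
E
```

```text
False [11.8  1.6  0.4] 0.389 [0.4888 0.0037 0.1961] 63.6 a -0.38677247794419256
```

```bash
python3 - <<'E'
from h import *
grip(.8); p=get_obs()['eef_pos']; movel(p+[0,0,.09],v=.25); hold(.1); o=get_obs(); I=snapshot('wrist'); c=cam('wrist',o)
m=(I.max(2)<110).astype(np.uint8); m=cv2.morphologyEx(m,cv2.MORPH_OPEN,cv2.getStructuringElement(2,(21,21)))
n,l,s,cc=cv2.connectedComponentsWithStats(m)
for i in range(1,n): print(s[i],cc[i].round(1),onz(c,[cc[i]],.2135)[0].round(4))
print(knob(-40,-12,PIV),o['contact_force'],o['t'],o['eef_pos'])
E
```

```text
[292 101  24  25 462] [303.5 113. ] [0.467  0.0742 0.2135]
[   0  133   45  122 3782] [ 16.8 196.1] [0.2564 0.0239 0.2135]
[ 313  194   48   49 1851] [336.7 217.6] [4.876e-01 3.000e-04 2.135e-01]
[   19   250   615   150 44889] [330.3 350.3] [ 0.4802 -0.1172  0.2135]
[345 318  27  21 459] [358. 328.] [ 0.5034 -0.0958  0.2135]
[0.48924758 0.00277787 0.21455337] [-0.3031579  -0.11268571  0.15858507] 64.6417 [0.4794841  0.00434183 0.28176463]
```

```bash
python3 - <<'E'
from h import *
print(sign_off())
E
```

```text
the job is handed in; nothing more can be done
None
```

I handed the job in at about 65 s of the 72 s. All seven weights looked level in the tray when I last checked, before drawing the lever (I did not look again after). The lever was measured at the end of the last slot and released, with the gripper clear, after the ball slipped from the grip twice on the way.

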